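# Close up the row of bead boxes on its rail and latch it

## Robot

A 6-joint arm with a two-finger parallel gripper is mounted at the origin on a cart in front of the work surface, level with it; the furniture and walls round the work are solid. World frame = base frame: x ahead of the robot, y to its left, z up, the work surface at z = 0. Lengths are in m, angles in rad, forces in N, time in s.
With the tool pointing down it reaches from about 0.3 to 0.775 m from the base axis. Payload 14.6 kg.
Tool frame: the origin (TCP) lies at the centre of the arm's flange, where the gripper is bolted on; the fingertips stand 199 mm ahead of it and the grasp point (between the pads) lies ctrl.tcp_to_grasp ahead of it (ctrl.tcp_to_grasp is the distance from the TCP to the grasp point, in m); z points along the fingers, y is the line along which they close (so a half turn about z gives the same grasp; the last joint's range is limited). The gripper opens to 94 mm and grips with 3 to 60 N. Pads are 16 mm wide; open, the fingers measure 119 mm over their backs; the gripper's body (75 mm by 177 mm) begins 78 mm behind the grasp point.
Start: joints at [-1.331, 0.3, 1.521, -0, 1.321, -0.067], TCP at [0.166, -0.524, 0.405] pointing down, gripper open.
Joint ranges: [-3.03, 3.03], [-0.79, 2.21], [0.23, 2.52], [-1.04, 4.18], [0, 3.07], [-2.55, 2.55]. Speed limits (rad/s): [2.22, 2.22, 2.57, 3.14, 3.14, 3.14].

## Interface

Orientations are given as [roll, pitch, yaw] about the fixed x, y, z axes, in that order (R = Rz(yaw) Ry(pitch) Rx(roll)).
In Python, from station import ctrl gives the robot as it stands. The module is installed in compiled form; this text tells all that it offers.
- The arm moves only by the shell command python3 -m jog 'ROWS' [OPENING] [FORCE]. ROWS is JSON, a list of rows, each a list of 6 numbers: the shift along the tool's x, y, z in cm, then the turn, a rotation vector about the tool's x, y, z in rad. In form: [[tx, ty, tz, ax, ay, az], ...]. A call has 1 to 8 rows; each row is the pose to reach, as a shift and turn from the pose commanded when the call began, along the tool's axes at that moment; what a row does not reach only later rows make up. A row lasts 1/10 s, in which the tool goes at most 50 mm and 8.59 degrees, less where a joint would pass 70% of its speed; a pose out of reach is approached as far as the arm can. A call with a gripper value outside its range is refused whole. OPENING is the opening in per cent of the stroke, from 0 (shut) to 100 (fully open), set as the call begins (- or left out, the last holds). The fingers move at their own pace and stop on an object; FORCE is the grip in N (left out, the last holds). Time passes only in rows, so rows that repeat a pose let the fingers close. It gives the time, the measured TCP pose, the force, the opening and the grip force at its end, in the units of the state.
- ctrl.get_obs(): the state, without advancing time (a new reading comes with each control period).
- ctrl.camera(name): name is "scene" or "side" or "wrist"; returns a dict with "img" (384x512x3 uint8, blue, green, red), "intrinsics" (3x3 intrinsics, pixels), "R" (3x3) and "t" (3): a world point X has camera coordinates R X + t. Camera axes: x right, y down, z forward; pixel columns grow to the right and rows downward; lengths in m; the calibration is good to about 2 mm. A picture is of the moment at which its call begins. There is no depth.
- ctrl.hand_in(): hands the job in; it is judged then, once.
The state is a dict: "time_s": time; "qpos": joint angles; "joint_vel": joint speeds; "tau": joint torques, N m; "ee_pos": TCP position; "eef_rot": TCP orientation; "force": force on the tool from outside, world axes, zero at the start; "moment": the same for the moment, N m; "grip_width": finger opening in m; "grip_force": force on a finger pad.
Only numpy, scipy, OpenCV 4.12 (cv2) and the standard library are available. Lean on these libraries where they do the work, as an engineer would, in place of code of your own. Each camera call takes 0.05 s, during which the arm holds its last target. There are 200 camera calls.

## Task

Push the row of four bead boxes along the wooden rail as one train until it is fully home against the end stop, with no gaps left. Then push the brass keeper arm round until it lies square across the rail behind the last box. The boxes are only to be pushed, not lifted or tipped; leave everything else where it stands.

Things in the scene. Friction and masses are not known exactly. Their poses are not given: they have to be found in the camera images.
- rail: Wooden channel rail, fixed to the table, 380 mm along its x, 69 mm wide along its y. Origin: centre of its underside, on the table; z up. End stop at its +x end, other end open. Floor 5 mm above the table, inside width 57 mm, side lips 6 mm wide with tops 13 mm above the table. Box tops are 25 mm above the table: fingertips at 14 to 20 mm clear the lips and still push a box.
- stop_face (a point): Centre of the end stop's face that the first box meets (rail frame x = 170, y = 0, z = 18 mm); the stop is a block across the full width, 31 mm high. With the row home and closed up the origins of box_1 to box_4 lie at rail x = +145, +94, +43 and -8 mm, and the rear face of the last at x = -34 mm.
- box_1: Clear lidded bead box, 51 mm along its x, 53 mm along its y, 20 mm high, 50 to 100 g, lid fixed shut. Origin under its middle, on its underside; front face 25 mm along its +x, rear face 26 mm along its -x. Stands on the rail's floor with its x along the rail's +x. First of the row, nearest the end stop (50 to 95 mm short of it at the start).
- box_2: Clear lidded bead box, 51 mm along its x, 53 mm along its y, 20 mm high, 50 to 100 g, lid fixed shut. Origin under its middle, on its underside; front face 25 mm along its +x, rear face 26 mm along its -x. Stands on the rail's floor with its x along the rail's +x. Second of the row, touching box_1 but for about 0.5 mm.
- box_3: Clear lidded bead box, 51 mm along its x, 53 mm along its y, 20 mm high, 50 to 100 g, lid fixed shut. Origin under its middle, on its underside; front face 25 mm along its +x, rear face 26 mm along its -x. Stands on the rail's floor with its x along the rail's +x. Third of the row, behind box_2.
- box_4: Clear lidded bead box, 51 mm along its x, 53 mm along its y, 20 mm high, 50 to 100 g, lid fixed shut. Origin under its middle, on its underside; front face 25 mm along its +x, rear face 26 mm along its -x. Stands on the rail's floor with its x along the rail's +x. Last of the row, farthest from the end stop; its free rear face looks to the rail's open end.
- keeper (a joint): Angle of the keeper arm about its upright pivot. 0: points along the rail's -x, beside the rail; negative: its end swung outward (start -0.6 to -0.1); +1.571 (its stop): square across the rail, pointing along the rail's -y, front face 5 mm behind the home row. Friction 0.03 N m, no spring: stays where left. Boxes block it until the row is home.
- keeper_pivot (a point): Pivot of the keeper, beside the rail's +y lip (rail frame x = -43.5, y = +42.5 mm), at the arm's mid height, 20 mm above the table. The arm is a brass bar 8 mm thick, 80 mm long, between 14 and 26 mm above the table, so it passes over the lips. Push its end from outside in over the rail, then towards the end stop.
- keeper_tip (a point): Rounded free end of the keeper arm, on its centre line, 80 mm from the pivot, 20 mm above the table. When closed it rests by a small brass pin outside the rail's -y lip.
- spare_box: Bystander: one more bead box of the same kind (51 x 53 x 20 mm), on the table on the rail's -y side. Not part of the row. Origin under its middle.
- glass_jar: Bystander: open glass jar, 56 mm across, 71 mm high, on the table on the rail's -y side. Origin under its middle.
- steel_block: Bystander: flat square steel bench block, 66 x 66 x 19 mm, on the rail's -y side. Origin under its middle.
- marker: Bystander: marker pen lying on the table on the rail's +y side near the end stop, 135 mm long along its y, 17 mm thick. Origin under its middle.
- hinged_tin: Bystander: flat closed tin, 64 x 97 x 23 mm, at the left edge of the table. Origin under its middle.
Not all that is in view belongs to the job. Leave any purple, red or turquoise look-alike of the box_4 alone.

How it is judged:
On the way, in this order (a step that is already met when the one before it is completed fails the run):
1. all four boxes are home, closed up against the end stop (x of box_1 in the frame of rail above 0.14 m and z of box_1 in the frame of rail between 0.002 and 0.009 m and x of box_2 in the frame of rail above 0.089 m and z of box_2 in the frame of rail between 0.002 and 0.009 m and x of box_3 in the frame of rail above 0.038 m and z of box_3 in the frame of rail between 0.002 and 0.009 m and x of box_4 in the frame of rail above -0.013 m and z of box_4 in the frame of rail between 0.002 and 0.009 m), for 0.2 s.
2. the keeper arm lies square across the rail behind the last box (value of joint keeper above 1.45 rad), for 0.2 s.
At the end, for the whole second after the job is handed in: The four boxes stand flat on the rail's floor, in their order and at rest, each within 5 mm of its place in the closed-up row against the end stop; the keeper joint reads more than 1.45 rad (all of step 1 and value of joint keeper above 1.45 rad and angle between each of box_1, box_2, box_3, box_4's own z axis and vertical below 0.1 rad and linear speed of each of box_1, box_2, box_3, box_4 below 0.02 m/s); the robot touches nothing.
It fails at once if a box of the row is lifted more than 8 mm off the rail's floor or tipped more than 0.3 rad (z of any of box_1, box_2, box_3, box_4 in the frame of rail above 0.013 m or angle between any of box_1, box_2, box_3, box_4's own z axis and vertical above 0.3 rad).
It fails at once if a bystander (spare bead box, glass jar, steel block, marker, tin) is moved by more than 25 mm (distance of any of spare_box, glass_jar, steel_block, marker, hinged_tin, bead_bowl from where it was at the start of the episode above 0.025 m).
It also fails if it takes over 43 s, if anything falls off the work surface, if the arm or the gripper's body presses on something with over 40 N, if the wrist force passes 120 N, or if a joint passes its speed limit or range.

## Working session

There is one attempt and no reset: what is moved stays moved. The work goes in short steps, Python scripts to look and compute and a shell command to move; the robot and the scene stay as the last step left them, time stands still between calls to the robot, and variables do not carry over. Pictures are saved under pics/ and viewed, at most 10 in all, crops included, and the job is handed in when it is done.

```bash
mkdir -p pics
cat > h.py <<'E'
import numpy as np, cv2, json
from station import ctrl
def snap(n,f):
    c=ctrl.camera(n); cv2.imwrite(f'pics/{f}.png',c['img'])
    np.savez(f'pics/{f}.npz',K=c['intrinsics'],R=c['R'],t=c['t']); return c
def load(f):
    d=np.load(f'pics/{f}.npz'); return d['K'],d['R'],d['t']
def ray(f,p,z):
    K,R,t=load(f); d=R.T@np.linalg.inv(K)@np.array([p[0],p[1],1.]); o=-R.T@t
    return o+d*(z-o[2])/d[2]
def proj(f,X):
    K,R,t=load(f); q=K@(R@np.array(X,float)+t); return q[:2]/q[2]
def tri(fs,ps):
    A=[];b=[]
    for f,p in zip(fs,ps):
        K,R,t=load(f); d=R.T@np.linalg.inv(K)@np.array([p[0],p[1],1.]); d/=np.linalg.norm(d); o=-R.T@t
        M=np.eye(3)-np.outer(d,d); A.append(M); b.append(M@o)
    return np.linalg.solve(sum(A),sum(b))
E
python3 - <<'E'
from h import *
for n in ('scene','side','wrist'): c=snap(n,n+'0'); print(n,-c['R'].T@c['t'])
a=cv2.imread('pics/scene0.png');b=cv2.imread('pics/side0.png')
o=ctrl.get_obs();print(o['time_s'],o['ee_pos'],o['eef_rot'],ctrl.tcp_to_grasp)
E
```

```text
scene [ 0.11107989 -0.91557648  0.48991069]
side [-0.02280293  0.94537432  0.64291861]
wrist [ 0.24817278 -0.49891035  0.38588044]
0.15 [ 0.16608687 -0.52429977  0.40422306] [-3.14073421e+00 -5.79392752e-05  3.06764946e-01] 0.1804
```

View pics/scene0.png

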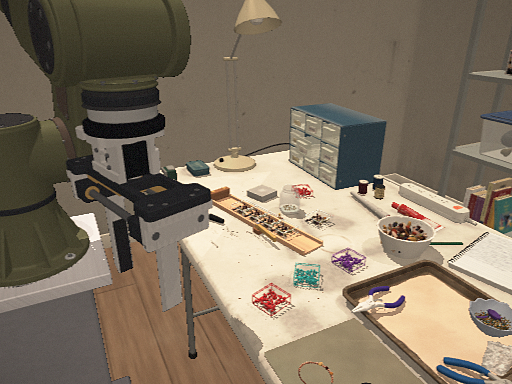

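View pics/side0.png

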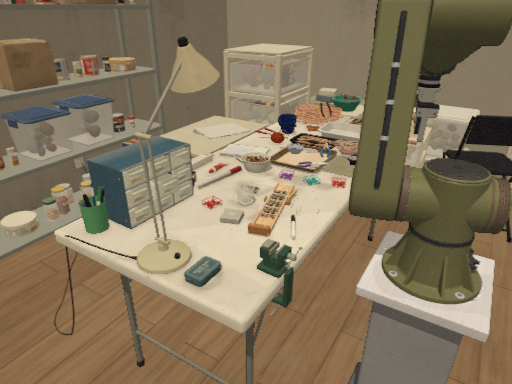

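The rail runs in the scene view from the stop near (217,192) to the open end near (318,247). In the side view it runs from (262,228) to (290,188). The red, turquoise and purple boxes at scene (271,299), (307,275) and (348,261) are loose look-alikes. I'll enlarge the rail in both views to confirm.

Run:
```python
from h import *
a=cv2.imread('pics/scene0.png')[175:260,195:345];b=cv2.imread('pics/side0.png')[178:238,225:325]
f=lambda i,s:cv2.resize(i,None,fx=s,fy=s,interpolation=cv2.INTER_CUBIC)
A=f(a,4);B=f(b,4)
B=cv2.copyMakeBorder(B,0,0,0,200,cv2.BORDER_CONSTANT)
cv2.imwrite('pics/crop0.png',np.vstack([A,B]))
for p in ((217,195),(318,250)): print(ray('scene0',p,.013))
for p in ((262,231),(292,188)): print(ray('side0',p,.013))
```

```text
[0.48462672 0.08852692 0.013     ]
[ 0.57756682 -0.2949016   0.013     ]
[0.47366643 0.08412099 0.013     ]
[ 0.53226394 -0.24327106  0.013     ]
```

View pics/crop0.png

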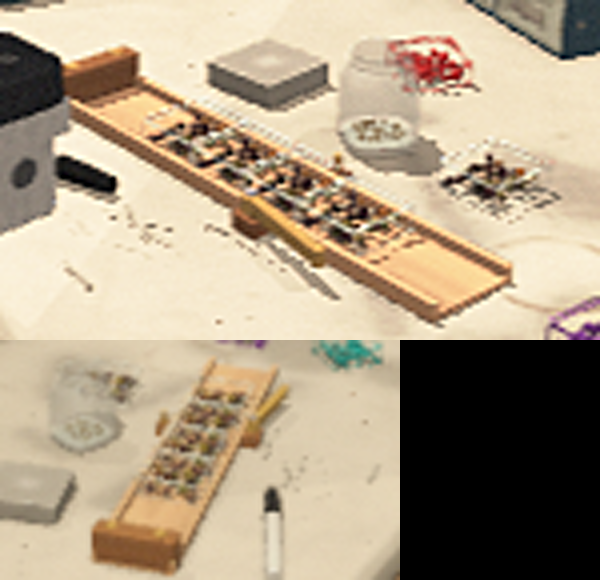

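The row is identified. It is the four boxes inside the channel, at scene (237–300, 203–232). The spare box of the same look lies loose at (318,220). Next I'll move the wrist camera above the rail with the tool x along it.

```bash
python3 -m jog '[[4,-1.5,0,0,0,-0.14],[8.5,-3,0,0,0,-0.28],[13,-4.7,0,0,0,-0.42],[17.5,-6.3,0,0,0,-0.56],[22,-8,0,0,0,-0.7],[26.5,-9.6,0,0,0,-0.84],[31,-11.2,0,0,0,-0.98],[35.5,-12.8,0,0,0,-1.12]]' 20
python3 - <<'E'
from h import *
o=ctrl.get_obs();r=o['eef_rot'][2]
d=np.array([.545,-.235])-o['ee_pos'][:2]
print(o['ee_pos'],r,d@[np.cos(r),np.sin(r)],d@[np.sin(r),-np.cos(r)])
E
```

```text
time_s: 0.95
ee_pos: [0.4672, -0.2936, 0.4046]
eef_rot: [-3.141, -0.0, 1.433]
force: [0.0, -0.4, 0.3]
grip_width: 0.0337
grip_force: 0.0
[ 0.46717617 -0.29356022  0.40457581] 1.4325862923522834 0.06872362364956484 0.06901385398490599
```

```bash
python3 -m jog '[[3,3,0,0,0,-0.14],[5.5,5.5,0,0,0,-0.28],[6.9,6.9,0,0,0,-0.31],[6.9,6.9,0,0,0,-0.31]]'
python3 - <<'E'
from h import *
c=snap('wrist','wrist1')
o=ctrl.get_obs();print(o['ee_pos'],o['eef_rot'],o['force'],c['intrinsics'][0])
cv2.imwrite('pics/wrist1b.png',cv2.resize(c['img'],(800,600),interpolation=cv2.INTER_CUBIC))
E
```

```text
time_s: 1.35
ee_pos: [0.5454, -0.2351, 0.404]
eef_rot: [-3.141, -0.001, 1.74]
force: [-1.1, 0.1, -0.2]
grip_width: 0.0188
grip_force: 0.0
[ 0.54445946 -0.23612577  0.40404772] [-3.14078059e+00 -5.56749684e-04  1.73771682e+00] [ 0.11192115 -0.22701935  0.59570241] [340.30286099   0.         252.06739095]
```

View pics/wrist1b.png

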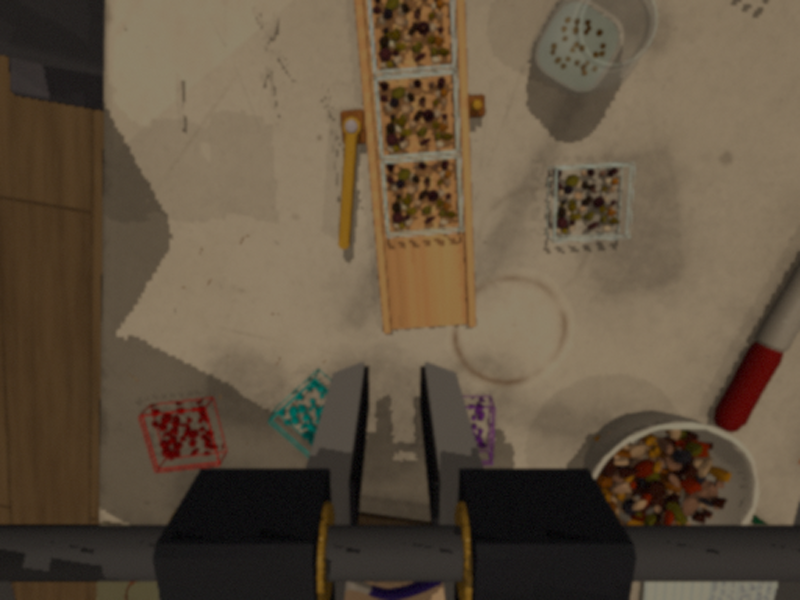

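The wrist picture (800x600 scale) shows the rail's open end with lip corners at (387,332) and (473,325). The last box's rear edge is at y≈233 and the keeper pivot is at (351,125). The keeper tip is at (345,247), slightly swung out, and the keeper pin is at (478,104).

```bash
cat >> h.py <<'E'
def W(p,z,f='wrist1',s=1.5625): return ray(f,(p[0]/s,p[1]/s),z)
E
python3 - <<'E'
from h import *
print('cam',-load('wrist1')[1].T@load('wrist1')[2])
s=1.5625
for w,sc in (((387,332),(305,252)),((473,325),(322.7,240.7))): print('tri',tri(['wrist1','scene0'],[np.array(w)/s,sc]))
a,b=W((387,332),.013)[:2],W((473,325),.013)[:2]
l,r=W((357,0),.013)[:2],W((466,0),.013)[:2]
print(a,b,np.linalg.norm(a-b),l,r,np.linalg.norm(l-r))
d=(l+r)/2-(a+b)/2; th=np.arctan2(d[1],d[0]); print('axis',th,np.arctan2(*(l-a)[::-1]),np.arctan2(*(r-b)[::-1]))
ux=np.array([np.cos(th),np.sin(th)]);uy=np.array([-ux[1],ux[0]])
o=(a+b)/2+.19*ux
loc=lambda X:((X[:2]-o)@ux,(X[:2]-o)@uy)
print('origin',o)
for n,p,z in (('piv',(351,125),.026),('tip',(345,247),.026),('pin',(478,104),.026),('rearL top',(387,235),.025),('rearR top',(464,231),.025)): print(n,loc(W(p,z)))
st=[loc(ray('side0',p,.031)) for p in ((248.75,224.25),(269.5,228.75))];print('stop',st)
E
```

```text
cam [ 0.53262431 -0.15190065  0.38574822]
tri [ 0.54975744 -0.28470214  0.00977326]
tri [ 0.61079555 -0.26688863  0.01371599]
[ 0.54965237 -0.28358738] [ 0.61148402 -0.2674164 ] 0.06391130013987692 [ 0.49499029 -0.07019076] [ 0.56200372 -0.05874027] 0.06798465600909046
axis 1.8127047174970468 1.8215571130808028 1.8036119116459723
origin [ 0.53505258 -0.0910342 ]
piv (np.float64(-0.04394989308801499), np.float64(0.04373235988748882))
tip (np.float64(-0.12232511253728155), np.float64(0.055383986946764364))
pin (np.float64(-0.0372293350310583), np.float64(-0.037764300707834736))
rearL top (np.float64(-0.11634587849379065), np.float64(0.026136214427605435))
rearR top (np.float64(-0.11740608232655879), np.float64(-0.026265618226827023))
stop [(np.float64(0.1874642713814406), np.float64(-0.025064312044256066)), (np.float64(0.19255076000141041), np.float64(0.0436690761354915))]
```

```bash
cat >> h.py <<'E'
o=np.array([0.53505,-0.09103]);th=1.8127
ux=np.array([np.cos(th),np.sin(th)]);uy=np.array([-ux[1],ux[0]])
loc=lambda X:np.array(((X[:2]-o)@ux,(X[:2]-o)@uy))
def goto(rx,ry,z,pr=True):
    s=ctrl.get_obs();e=s['ee_pos'];r=s['eef_rot'][2]; d=o+rx*ux+ry*uy-e[:2]
    print('at',s['time_s'],loc(e),e[2],'yaw',r,'F',s['force']); print('tool cm',100*d@[np.cos(r),np.sin(r)],100*d@[np.sin(r),-np.cos(r)],100*(e[2]-z),'turn',r-th)
E
python3 -c "
from h import *
goto(-.16,0,.216)"
```

```text
at 1.4 [-0.14312517  0.02562239] 0.40404772025332814 yaw 1.737716819284403 F [ 0.11192115 -0.22701935  0.59570241]
tool cm -1.4907968189378218 2.6814539932671915 18.804772025332813 turn -0.07498318071559695
```

```bash
python3 -m jog '[[-1.5,2.65,2,0,0,-0.075],[-1.5,2.65,6,0,0,-0.075],[-1.5,2.65,10,0,0,-0.075],[-1.5,2.65,13,0,0,-0.075],[-1.5,2.65,16,0,0,-0.075],[-1.5,2.65,18,0,0,-0.075],[-1.5,2.65,18.8,0,0,-0.075],[-1.5,2.65,18.8,0,0,-0.075]]'
python3 - <<'E'
from h import *
goto(-.045,0,.216)
c=snap('wrist','wrist2');snap('scene','scene2')
cv2.imwrite('pics/wrist2b.png',cv2.resize(c['img'],(800,600),interpolation=cv2.INTER_CUBIC))
E
```

```text
time_s: 2.2
ee_pos: [0.572, -0.2478, 0.2161]
eef_rot: [-3.14, -0.001, 1.81]
force: [0.6, -0.1, 0.5]
grip_width: 0.0188
grip_force: 0.0
at 2.2 [-0.16102774  0.00163203] 0.21610921324479282 yaw 1.8103913800505473 F [ 0.58572738 -0.06080554  0.4530249 ]
tool cm 11.603119631934502 0.13641644642077277 0.01092132447928218 turn -0.0023086199494526394
```

View pics/wrist2b.png

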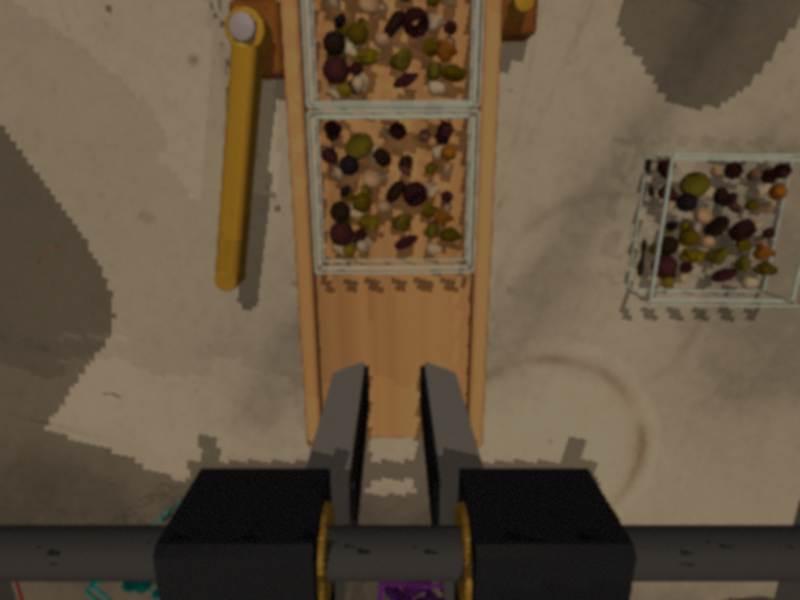

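The tool is centred in the channel behind box_4, whose rear edge is at y≈270. The fingertips at (345–445, 370) are inside the lips. I'll push now.

```bash
python3 -m jog '[[1,0,0,0,0,0],[2,0.1,0,0,0,0],[3,0.1,0,0,0,0],[3.8,0.1,0,0,0,0],[4.6,0.1,0,0,0,0],[5.4,0.1,0,0,0,0],[6.2,0.1,0,0,0,0],[7,0.1,0,0,0,0]]';  python3 -m jog '[[0.7,0,0,0,0,0],[1.4,0,0,0,0,0],[2.1,0,0,0,0,0],[2.7,0,0,0,0,0],[3.3,0,0,0,0,0],[3.6,0,0,0,0,0],[3.8,0,0,0,0,0],[3.9,0,0,0,0,0]]'; python3 -c "
from h import *
goto(-.045,0,.216)"
```

```text
time_s: 3.1
ee_pos: [0.5569, -0.1784, 0.2169]
eef_rot: [3.141, 0.001, 1.812]
force: [0.3, -2.8, 1.8]
grip_width: 0.0188
grip_force: 1.7
time_s: 3.9
ee_pos: [0.5476, -0.1409, 0.2166]
eef_rot: [-3.142, -0.0, 1.812]
force: [0.9, -3.2, 2.4]
grip_width: 0.0188
grip_force: 1.5
at 3.9 [-0.05143777 -0.00022414] 0.21661277970167894 yaw 1.811797998229921 F [ 0.94824589 -3.17286438  2.3541861 ]
tool cm 0.6437560667301016 -0.022995060095719264 0.06127797016789449 turn -0.0009020017700789307
```

```bash
python3 -m jog '[[0.2,0,0,0,0,0],[0.4,0,0,0,0,0],[0.6,0,0,0,0,0],[0.6,0,0,0,0,0]]'; python3 -m jog '[[0.1,0,0,0,0,0],[0.2,0,0,0,0,0],[0.3,0,0,0,0,0],[0.3,0,0,0,0,0]]'; python3 -c "
from h import *
goto(-.042,0,.216)"
```

```text
time_s: 4.3
ee_pos: [0.5461, -0.1349, 0.2165]
eef_rot: [-3.141, -0.0, 1.812]
force: [0.2, -1.1, -0.0]
grip_width: 0.0186
grip_force: 0.5
time_s: 4.7
ee_pos: [0.5454, -0.1321, 0.2165]
eef_rot: [-3.141, -0.0, 1.812]
force: [-0.4, 0.0, 0.3]
grip_width: 0.019
grip_force: 0.4
at 4.7 [-0.0423748  -0.00020854] 0.2165330579386012 yaw 1.8118452161839487 F [-0.39880537  0.02999696  0.25168517]
tool cm 0.03746214566407526 -0.02088571753264099 0.05330579386012002 turn -0.0008547838160513077
```

```bash
python3 -m jog '[[0.1,0,0,0,0,0],[0.2,0,0,0,0,0],[0.3,0,0,0,0,0]]'; python3 -m jog '[[0.1,0,0,0,0,0],[0.2,0,0,0,0,0],[0.2,0,0,0,0,0]]'; python3 -c "
from h import *
goto(-.042,0,.216)
c=snap('wrist','wrist3');
cv2.imwrite('pics/wrist3b.png',cv2.resize(c['img'],(800,600),interpolation=cv2.INTER_CUBIC))"
```

```text
time_s: 5.0
ee_pos: [0.545, -0.1299, 0.217]
eef_rot: [3.14, 0.002, 1.812]
force: [3.6, -13.3, -0.7]
grip_width: 0.0187
grip_force: 6.9
time_s: 5.3
ee_pos: [0.5449, -0.1291, 0.2176]
eef_rot: [3.138, 0.005, 1.812]
force: [6.2, -20.3, -0.9]
grip_width: 0.0188
grip_force: 10.6
at 5.3 [-0.03932939 -0.00042228] 0.21764907946884168 yaw 1.8117826573746831 F [  6.15090744 -20.32545996  -0.91795336]
tool cm -0.2670996863228856 -0.04198302605924006 0.16490794688416854 turn -0.0009173426253168415
```

View pics/wrist3b.png

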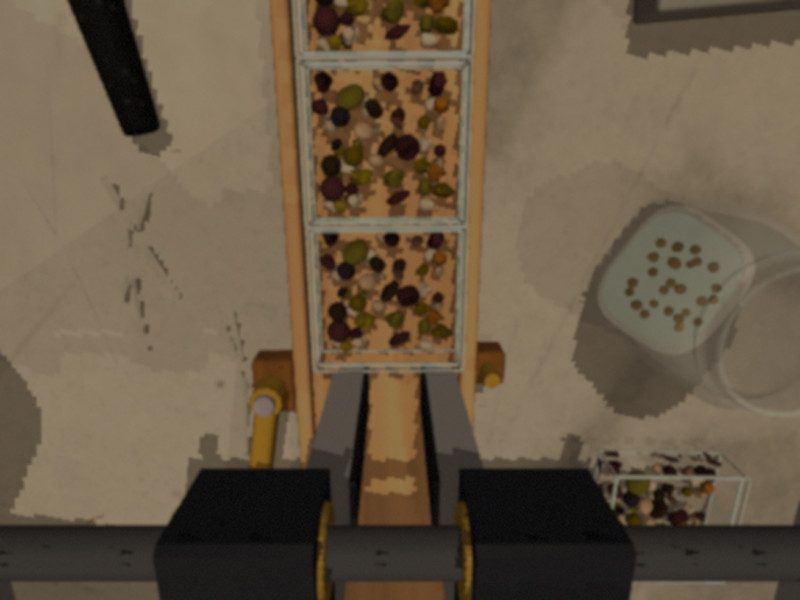

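All four boxes are closed up: there are no gaps at y≈62 or y≈228, and box_4's rear edge at y≈370 is level with the keeper pin. Force rose to 20 N, so the row is against the stop. I'll back off and go outside the keeper with the fingers shut.

```bash
python3 -m jog '[[-1,0,0,0,0,0],[-4,0,0,0,0,0],[-5,0,-3,0,0,0],[-5,0,-7,0,0,0],[-5,-3,-7,0,0,0],[-5,-6,-7,0,0,0],[-5,-8.5,-7,0,0,0],[-5,-8.5,-7,0,0,0]]' 0
python3 - <<'E'
from h import *
goto(-.095,.088,.2165)
c=snap('wrist','wrist4')
cv2.imwrite('pics/wrist4b.png',cv2.resize(c['img'],(800,600),interpolation=cv2.INTER_CUBIC))
P=np.array([-43.5,42.5])
for t in np.arange(-.2,1.7,.15):
    s=4+12.5*np.cos(t)+7.5*abs(np.sin(t))
    c=P+55*np.array([-np.cos(t),-np.sin(t)])-s*np.array([np.sin(t),-np.cos(t)])
    print(round(t,2),c.round(1),'tool cm from (-95,88):',((c-[-95,88])*[.1,-.1]).round(1))
E
```

```text
time_s: 6.15
ee_pos: [0.4718, -0.1966, 0.2866]
eef_rot: [-3.141, -0.001, 1.81]
force: [-0.1, -0.4, -0.2]
grip_width: 0.0009
grip_force: 0.0
at 6.15 [-0.0873968  0.0866937] 0.28656823513612584 yaw 1.8104276892406272 F [-0.07913046 -0.36671183 -0.20036911]
tool cm -0.7606152364758958 -0.12890204844162198 7.006823513612584 turn -0.002272310759372731
-0.2 [-93.9  70.8] tool cm from (-95,88): [0.1 1.7]
-0.05 [-97.6  62.1] tool cm from (-95,88): [-0.3  2.6]
0.1 [-99.9  54.1] tool cm from (-95,88): [-0.5  3.4]
0.25 [-101.2   46.3] tool cm from (-95,88): [-0.6  4.2]
0.4 [-101.3   38.1] tool cm from (-95,88): [-0.6  5. ]
0.55 [-100.1   29.6] tool cm from (-95,88): [-0.5  5.8]
0.7 [-97.4  21.1] tool cm from (-95,88): [-0.2  6.7]
0.85 [-93.2  13. ] tool cm from (-95,88): [0.2 7.5]
1.0 [-87.6   5.4] tool cm from (-95,88): [0.7 8.3]
1.15 [-80.5  -1.2] tool cm from (-95,88): [1.4 8.9]
1.3 [-72.3  -6.6] tool cm from (-95,88): [2.3 9.5]
1.45 [-63.  -10.5] tool cm from (-95,88): [3.2 9.9]
1.6 [-53.  -12.8] tool cm from (-95,88): [ 4.2 10.1]
```

View pics/wrist4b.png

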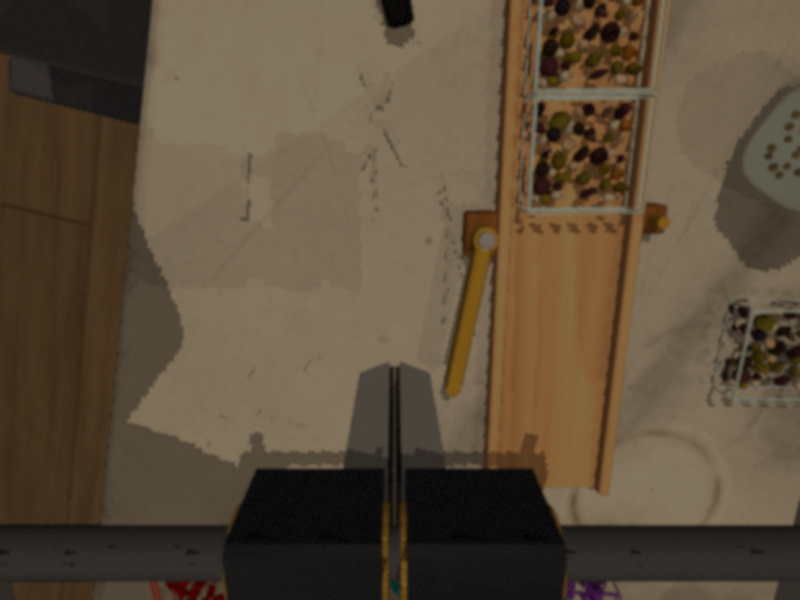

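The row is at rest with its rear edge at y≈210. The keeper, from (485,240) to (453,393), lies right of the shut fingers. I'll descend and swing it round.

```bash
python3 -m jog '[[-0.7,0,3,0,0,0],[-0.8,-0.1,5.5,0,0,0],[-0.8,-0.1,6.7,0,0,0],[-0.8,-0.1,7,0,0,0],[-0.8,-0.1,7,0,0,0]]' && python3 -m jog '[[0,0.8,0,0,0,0],[0.1,1.7,0,0,0,0],[-0.3,2.6,0,0,0,0],[-0.5,3.4,0,0,0,0],[-0.6,4.2,0,0,0,0],[-0.6,5,0,0,0,0],[-0.5,5.8,0,0,0,0],[-0.2,6.7,0,0,0,0]]'
python3 - <<'E'
from h import *
goto(-.0974,.0211,.2165)
c=snap('wrist','wrist5')
cv2.imwrite('pics/wrist5b.png',cv2.resize(c['img'],(800,600),interpolation=cv2.INTER_CUBIC))
E
```

```text
time_s: 6.7
ee_pos: [0.4751, -0.2041, 0.2169]
eef_rot: [3.142, -0.0, 1.812]
force: [0.5, 0.1, -0.1]
grip_width: 0.0007
grip_force: 0.0
time_s: 7.5
ee_pos: [0.5407, -0.1901, 0.2166]
eef_rot: [-3.141, 0.0, 1.812]
force: [-2.0, 0.0, -0.0]
grip_width: 0.0007
grip_force: 0.5
at 7.5 [-0.09750986  0.01820917] 0.21659676599771546 yaw 1.8115016625215907 F [-1.97564161  0.04650038 -0.02391158]
tool cm 0.010639111547565977 -0.28909571059183253 0.009676599771546446 turn -0.0011983374784092504
```

View pics/wrist5b.png

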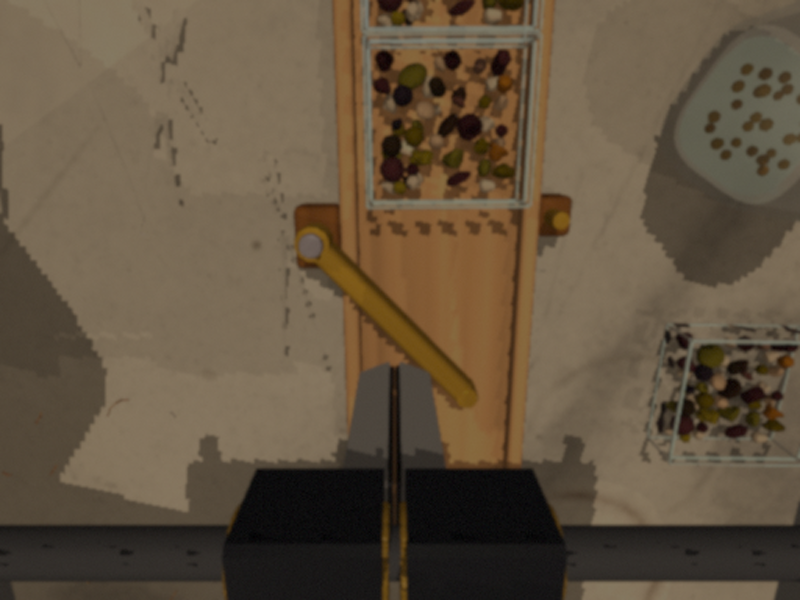

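The keeper is already at about 45°, with its tip at (465,395), and is moving freely. I'll finish the swing.

```bash
python3 -m jog '[[0.4,0.5,0,0,0,0],[1,1.3,0,0,0,0],[1.7,1.9,0,0,0,0],[2.5,2.5,0,0,0,0],[3.3,2.9,0,0,0,0],[4,3,0,0,0,0],[4.4,3.1,0,0,0,0],[4.4,3.1,0,0,0,0]]'; python3 -m jog '[[0.1,0,0,0,0,0],[0.2,0,0,0,0,0],[0.2,0,0,0,0,0]]'; python3 -c "
from h import *
goto(-.053,-.0128,.2165)"
```

```text
time_s: 8.35
ee_pos: [0.5596, -0.1415, 0.2168]
eef_rot: [3.141, 0.005, 1.812]
force: [1.3, -20.7, -5.7]
grip_width: 0.0007
grip_force: 10.1
time_s: 8.65
ee_pos: [0.5592, -0.1408, 0.217]
eef_rot: [3.14, 0.007, 1.811]
force: [3.0, -30.5, -8.2]
grip_width: 0.0005
grip_force: 15.1
at 8.65 [-0.05408658 -0.01156565] 0.21700363785187982 yaw 1.8114471098572684 F [  2.97112897 -30.54041913  -8.22212828]
tool cm 0.10881215967315733 0.12329871832973367 0.05036378518798179 turn -0.0012528901427315553
```

Force built up to 30 N, so the keeper is at its stop. I'll back away, rise and check.

```bash
python3 -m jog '[[-0.5,0,0,0,0,0],[-2.5,0,0,0,0,0],[-4,0,0,0,0,0],[-4.5,0,-3,0,0,0],[-5,0,-8,0,0,0],[-5,0,-12,0,0,0],[-5,0,-12,0,0,0],[-5,0,-12,0,0,0]]'
python3 - <<'E'
from h import *
goto(-.05,-.01,.2165)
c=snap('wrist','wrist6')
cv2.imwrite('pics/wrist6b.png',cv2.resize(c['img'],(800,600),interpolation=cv2.INTER_CUBIC))
E
```

```text
time_s: 9.45
ee_pos: [0.5712, -0.1873, 0.3371]
eef_rot: [3.14, 0.001, 1.811]
force: [-1.1, 0.1, -0.4]
grip_width: 0.0004
grip_force: 0.0
at 9.45 [-0.10214834 -0.0120429 ] 0.3371110316737812 yaw 1.8114036508789502 F [-1.11817832  0.07887079 -0.42608835]
tool cm 5.2145649473412234 -0.2110502378853438 12.061103167378121 turn -0.0012963491210498113
```

View pics/wrist6b.png

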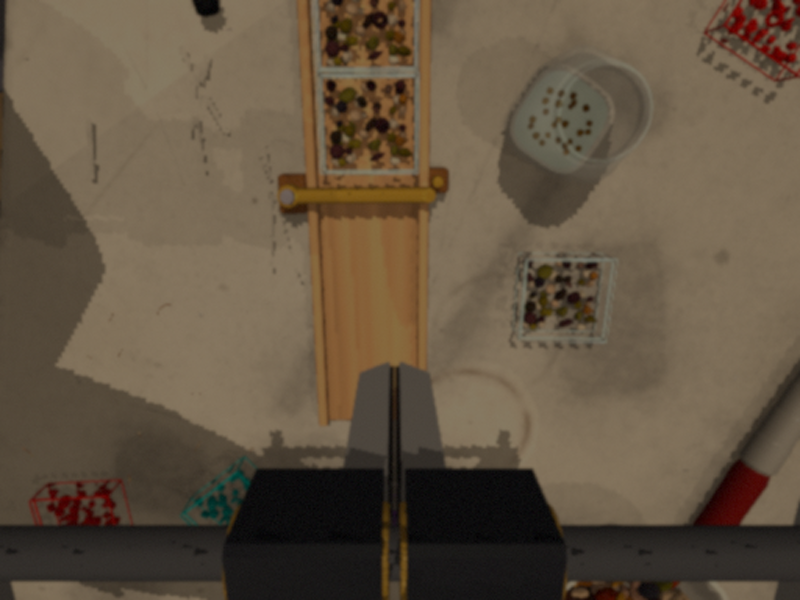

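The keeper lies square across the rail, from (288,196) to (437,194) by the pin. The row is closed up behind it, with box_4's rear edge at y≈172. I'll do a quick numeric check, then hand in.

Run:
```python
from h import *
r=[loc(W(p,.025,'wrist6')) for p in ((327,174),(416,173))]; print(r)
p,t=loc(W((289,196),.026,'wrist6')),loc(W((437,194),.026,'wrist6')); print(np.arctan2(-(t-p)[1],-(t-p)[0]))
if min(x[0] for x in r)>-.038: print(ctrl.hand_in())
```

```text
[array([-0.03307413,  0.02214605]), array([-0.0326104 , -0.02562636])]
1.582836779294331
the job is handed in; nothing more can be done
None
```

The four boxes are home against the end stop with no gaps, the keeper lies square across the rail (about 1.58 rad measured), and the job was handed in at about 9.5 s; the judge's verdict was not shown.

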